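Release the ratchet and lower the plate clamp

ROBOT

A 6-joint arm with a two-finger parallel gripper is mounted at the origin on the work surface. World frame = base frame: x ahead of the robot, y to its left, z up, the work surface at z = 0. Lengths are in m, angles in rad, forces in N, time in s.
With the tool pointing down it reaches from about 0.325 to 0.9 m from the base axis. Payload 6.1 kg.
Tool frame: the origin (TCP) lies between the finger pads; the fingertips stand 19 mm ahead of it and the grasp point (between the pads) is the TCP; z points along the fingers, y is the direction in which the jaws open and shut (so a half turn about z gives the same grasp; the last joint's range is limited). The gripper opens to 85 mm and grips with 20 to 120 N. Pads are 22 mm wide; open, the fingers measure 114 mm over their backs; the gripper's body (76 mm by 85 mm) begins 54 mm behind the grasp point. The pads swing forward as they close: fully open they stand 13 mm farther back than shut.
Start: joints at [-1.41, 0.22, 1.526, -0, 1.395, -0.126], TCP at [0.177, -0.599, 0.25] pointing down, gripper open.
Joint ranges: [-2.98, 2.98], [-0.91, 2.08], [0.09, 2.57], [-1.24, 4.39], [0.2, 2.65], [-2.68, 2.68]. Speed limits (rad/s): [2.57, 2.57, 3.01, 3.14, 3.14, 3.14].

INTERFACE

Orientations are given as a rotation vector (axis times angle).
In Python, from cell import manip, read_camera gives the robot as it stands.
- The arm moves only by the shell command python3 -m pendant 'ROWS' [FORCE]. ROWS is JSON, a list of rows, each a list of 3 entries, a list of its own where there are three numbers: the turn, a rotation vector about the world's x, y, z in degrees, then the shift along the world's x, y, z in m, then the finger opening in m, from 0 to 0.0854. In form: [[[rx, ry, rz], [dx, dy, dz], grip], ...]. A call has 1 to 5 rows; each row shifts and turns the commanded pose from where the row before left it; what a row does not reach is not made up. A row lasts 1/10 s, in which the tool goes at most 50 mm and 8.59 degrees, less where a joint would pass 70% of its speed; a pose out of reach is approached as far as the arm can. A call with a gripper value outside its range is refused whole. The fingers move at their own pace and stop on an object; FORCE is the grip in N (left out, the last holds). Time passes only in rows, so rows that do not move let the fingers close. It gives the time, the measured TCP pose, the force and the opening at its end, in the units of the state.
- manip.state(): the state, without advancing time (a new reading comes with each control period).
- read_camera(name): name is "side" or "top"; returns a dict with "frame" (480x640x3 uint8, blue, green, red), "intrinsics" (3x3 intrinsics, pixels), "origin" and "orientation" of the camera in the world. Camera axes: x right, y down, z forward; pixel columns grow to the right and rows downward; lengths in m; the calibration is good to about 2 mm. A picture is of the moment at which its call begins. There is no depth.
- manip.finish_job(): hands the job in, once; it reports no verdict.
The state is a dict: "t": time; "joint_positions": joint angles; "joint_vel": joint speeds; "joint_efforts": joint torques, N m; "position": TCP position; "tcp_rot": TCP orientation; "force": force on the tool from outside, world axes, zero at the start; "torque": the same for the moment, N m; "opening": opening from 0.0 (shut) to 1.0 (fully open).
Only numpy, scipy, OpenCV 4.12 (cv2) and the standard library are available. Lean on these libraries where they do the work, as an engineer would, in place of code of your own. Each camera call takes 0.05 s, during which the arm holds its last target. There are 200 camera calls.

TASK

The hold-down arm of the plate clamp is propped up on its ratchet above a microplate. Using the fingertips only, press the pawl's thumb tab fully down so that the pawl swings clear of the teeth, then push the arm down by the paddle at its end until its pressure foot rests on the microplate, and take the hand away. Do not grasp or lift anything: the microplate stays in its nest and the bottle, trough and tip box around the clamp stay where they are.

Things in the scene. Friction and masses are not known exactly. Their poses are not given: they have to be found in the camera images.
- clamp: Plate clamp fixed to the deck: black base 150 (x) x 330 (y) x 12 mm carrying microplate nest, arm and ratchet. Origin: centre of its underside (z = 0). Its z is up; its y runs along the arm, from the pawl's thumb tab (-y end) to the paddle at the arm's free end (+y end). It stands anywhere in front of the robot, turned up to 0.5 rad either way.
- hinge_axis (a point): Fixed point on the arm's hinge axis, between two aluminium cheeks (tops 80 mm above the deck); clamp frame (0, -40, 65) mm. The axis runs along the clamp's x. A steel toothed sector, radius 58 mm, turns with the arm in the plane clamp x = +34 mm. Under the arm hangs a 100 x 62 mm pressure foot, centre 100 mm from the axis, underside 38 mm below it.
- holddown (a joint): Angle of the arm (aluminium bar 20 mm wide) above level, rad, growing as the free end rises. Start 0.63 to 0.72; at 0 it is level and its foot rests on the microplate. Stiff hinge: it stays where it is left; with the pawl free it takes about 3 to 7 N down at the paddle. While the pawl is engaged the teeth block it and it cannot go down.
- paddle (a point): Middle of the upper face of the flat grey paddle at the arm's free end, the place to push: 60 mm (along the hinge axis) x 36 mm (along the arm) x 10 mm. It is 175 mm from the hinge axis along the arm and 9 mm above the arm's centre line, and moves on an arc about the hinge. With the arm fully down it is 74 mm above the deck, at clamp y = +135 mm.
- pawl (a joint): Angle of the pawl, rad: 0 = engaged in the teeth (start), 0.35 = fully pressed, at its stop. Dark steel bell crank, pivot along the clamp's x at clamp frame (34, -96, 28.5) mm: an upright leg with the nose, and a thumb tab towards -y. Pressing takes about 3 N (up to 12 N if the arm leans on the nose); no return spring, it stays where it is left.
- tab (a point): Middle of the upper face of the pawl's thumb tab, a flat dark steel pad 30 mm (clamp x) x 26 mm (clamp y) x 6 mm; at the start at clamp frame (34, -141, 53.5) mm. Pressed straight down it sinks about 17 mm and shifts 6 mm towards the clamp's -y until the pawl meets its stop.
- plate_mid (a point): Centre (half-way up) of the loose white 24-well microplate, 128 (clamp x) x 86 (clamp y) x 14.5 mm, 80 g, lying in its nest between low ledges (8 mm high, 2 mm play) on the clamp base, its centre 60 mm from the clamp's origin towards +y, its top 26.5 mm above the deck.
- bottle_mid (a point): Centre (half-way up) of a loose reagent bottle, 48 mm diameter, 85 mm tall. Bystander on the far side of the clamp (+x).
- trough_mid (a point): Centre (half-way up) of a loose white reagent trough, open on top, 50 x 110 x 35 mm. Bystander on the robot's side of the clamp (-x).
- tipbox_mid (a point): Centre of a loose blue tip box with a grey lid, 85 x 125 mm, 58 mm tall. Bystander beyond the pawl end of the clamp (-y).
Mind the look-alikes: they are no part of the job. Of the things shaped like the part that bears plate_mid, the white one is meant.

How it is judged:
By the outcome, as a careful person would: the job done as asked, in the order asked, and still so for the second after the job is handed in, with the robot touching nothing.
It also fails if it takes over 48 s, if anything falls off the work surface, if the arm or the gripper's body presses on something with over 40 N, if the wrist force passes 120 N, or if a joint passes its speed limit or range.

## Working session

There is one attempt and no reset: what is moved stays moved. The work goes in short steps, Python scripts to look and compute and a shell command to move; the robot and the scene stay as the last step left them, time stands still between calls to the robot, and variables do not carry over. Pictures are saved under pics/ and viewed, about 8 in all and at most 12, crops included, and the job is handed in when it is done.

```bash
mkdir -p pics; ls; cat > h.py <<'E'
import numpy as np, cv2
from cell import manip, read_camera
from scipy.spatial.transform import Rotation as R
def rot(o):
    o=np.array(o,float)
    if o.shape==(3,3): return o
    return R.from_rotvec(o).as_matrix() if o.size==3 else R.from_quat(o).as_matrix()
def ray(c,u,v):
    d=rot(c['orientation'])@np.linalg.inv(c['intrinsics'])@[u,v,1]
    return np.array(c['origin']),d
def onz(c,u,v,z):
    o,d=ray(c,u,v); return o+d*(z-o[2])/d[2]
def proj(c,p):
    q=np.array(c['intrinsics'])@(rot(c['orientation']).T@(np.array(p)-c['origin'])); return q[:2]/q[2]
E
python3 - <<'E'
from h import *
for n in('top','side'):
    c=read_camera(n); cv2.imwrite(f'pics/{n}0.png',c['frame']); print(n,c['intrinsics'],c['origin'],c['orientation'])
s=manip.state(); print(s)
E
```

```text
pics
top [[499.49764892   0.         323.55328841]
 [  0.         499.49764892 235.357174  ]
 [  0.           0.           1.        ]] [ 0.47547709 -0.03499854  0.97443356] [-2.14420918  2.17980394 -0.07495039]
side [[594.48167434   0.         324.15829822]
 [  0.         594.48167434 237.91869153]
 [  0.           0.           1.        ]] [0.29286673 0.84001312 0.60393394] [-0.3389328   2.58419385 -1.46722998]
{'t': 0.1, 'joint_positions': array([-1.41009144e+00,  2.21187213e-01,  1.52750399e+00, -2.42896895e-05,
        1.39471744e+00, -1.26120882e-01]), 'joint_vel': array([-0.00041788,  0.00049128, -0.00167867,  0.00026509,  0.00052246,
       -0.00128696]), 'joint_efforts': array([ 5.61139223e-04, -4.98243141e+01, -3.90546155e+01, -1.66055215e-04,
        5.64839516e-03,  1.66172407e-05]), 'position': array([ 0.17671042, -0.59895361,  0.24928001]), 'tcp_rot': array([-3.10754339e+00, -4.48749238e-01,  8.68262162e-05]), 'force': array([-0.18906251,  0.03383082,  0.48606007]), 'torque': array([-0.0267478 ,  0.01195256,  0.00827979]), 'opening': 1.0018684226033145}
```

View pics/top0.png

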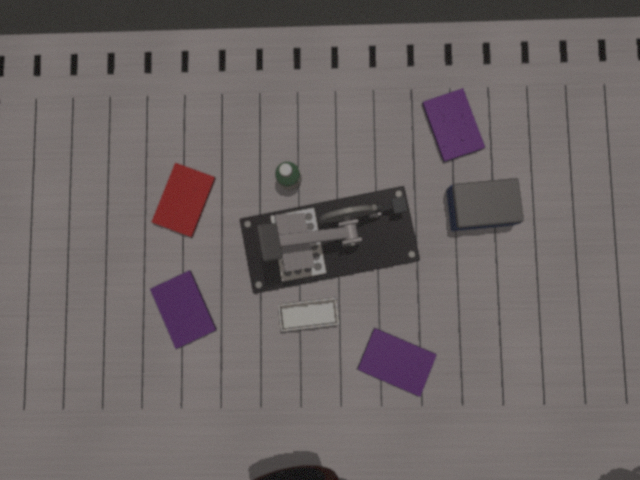

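View pics/side0.png

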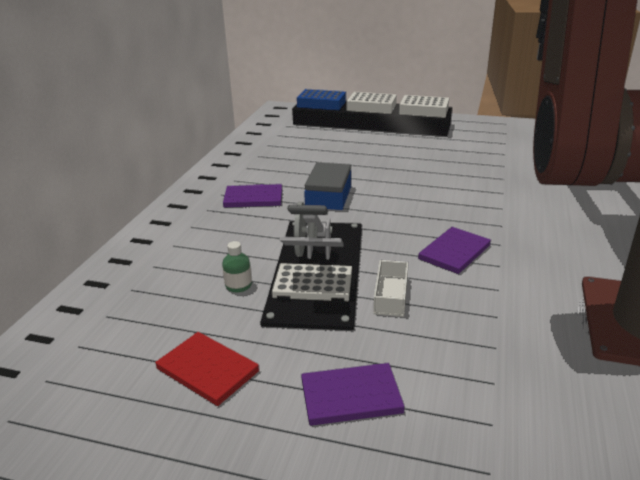

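The top view shows the base with corners near (240,216), (405,187), (419,263), (254,292). The paddle is at (270,242) on the left (+y) end and the tab is near (400,203). I'll measure the pose from the base outline.

```bash
cat > m.py <<'E'
from h import *
c=read_camera('top'); f=c['frame']
g=f.max(2).astype(np.uint8); m=(g<60).astype(np.uint8); m[:150]=0; m[330:]=0;m[:,:225]=0; m[:,435:]=0
m=cv2.morphologyEx(m,cv2.MORPH_OPEN,np.ones((3,3)))
cs=cv2.findContours(m,0,2)[0]; k=max(cs,key=cv2.contourArea)
P=np.array([onz(c,u,v,.012)[:2] for u,v in cv2.convexHull(k)[:,0]+0.0],np.float32)
(ctr,wh,a)=cv2.minAreaRect(P); b=cv2.boxPoints((ctr,wh,a))
e=[b[1]-b[0],b[2]-b[1]]; L=max(e,key=np.linalg.norm); L=L/np.linalg.norm(L); L*=np.sign(L[1])
th=np.arctan2(-L[0],L[1]); print('ctr',ctr,'wh',wh,'yaw',th)
def w(p):
    p=np.array(p)/1000; return np.r_[R.from_euler('z',th).as_matrix()[:2,:2]@p[:2]+ctr,p[2]]
np.save('pose.npy',[ctr[0],ctr[1],th])
tab=w((34,-141,53.5)); tab2=w((34,-147,36.5)); hinge=w((0,-40,65))
print('tab',tab,tab2,'hinge',hinge)
def pad(q): return w((0,-40+1000*(.175*np.cos(q)-.009*np.sin(q)),65+1000*(.175*np.sin(q)+.009*np.cos(q))))
for q in (.72,.675,.63,.4,.2,0): print('pad',q,pad(q))
c2=read_camera('side')
for n,cc in(('top',c),('side',c2)):
    i=cv2.resize(cc['frame'],None,fx=3,fy=3,interpolation=cv2.INTER_CUBIC)
    for p,col in((tab,(0,0,255)),(hinge,(0,255,0)),(pad(.675),(255,0,255)),(w((34,-96,28.5)),(255,255,0))):
        u=proj(cc,p)*3+1; cv2.drawMarker(i,tuple(int(x) for x in u),col,0,12,1); 
    for x in(-75,75):
        for y in(-165,165):
            u=proj(cc,w((x,y,12)))*3+1; cv2.circle(i,tuple(int(x) for x in u),4,(0,255,255),1)
    u=(proj(cc,hinge)*3).astype(int); cv2.imwrite(f'pics/{n}1.png',np.clip(i[max(0,u[1]-280):u[1]+280,max(0,u[0]-390):u[0]+390]*1.6,0,255).astype(np.uint8))
E
python3 m.py
```

```text
ctr (0.5581133961677551, -0.02313189208507538) wh (0.14661751687526703, 0.32696616649627686) yaw 0.18023406
tab [ 0.61683829 -0.15575311  0.0535    ] [ 0.61791385 -0.16165592  0.0365    ] hinge [ 0.56528379 -0.06248396  0.065     ]
pad 0.72 [0.5427631  0.06111257 0.18715857]
pad 0.675 [0.54180081 0.06639371 0.18138339]
pad 0.63 [0.54088607 0.07141393 0.17537258]
pad 0.4 [0.53701793 0.09264279 0.14143776]
pad 0.2 [0.53485916 0.10449044 0.10858773]
pad 0 [0.53391332 0.10968135 0.074     ]
```

View pics/top1.png

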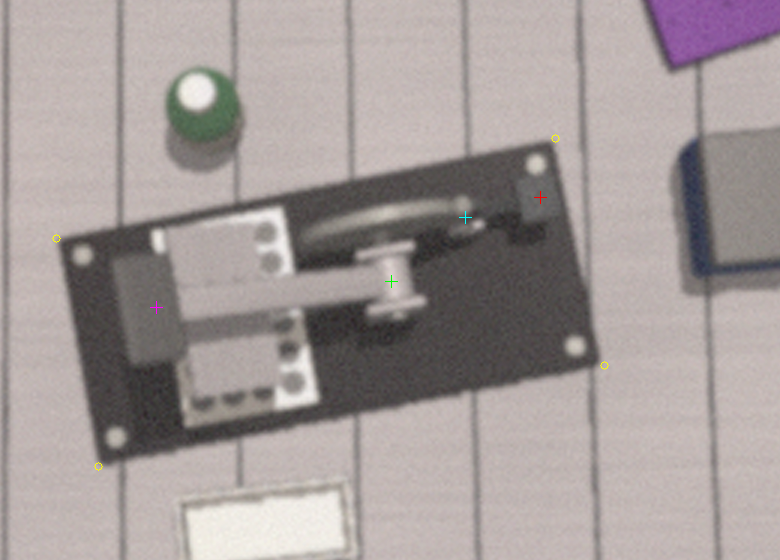

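View pics/side1.png

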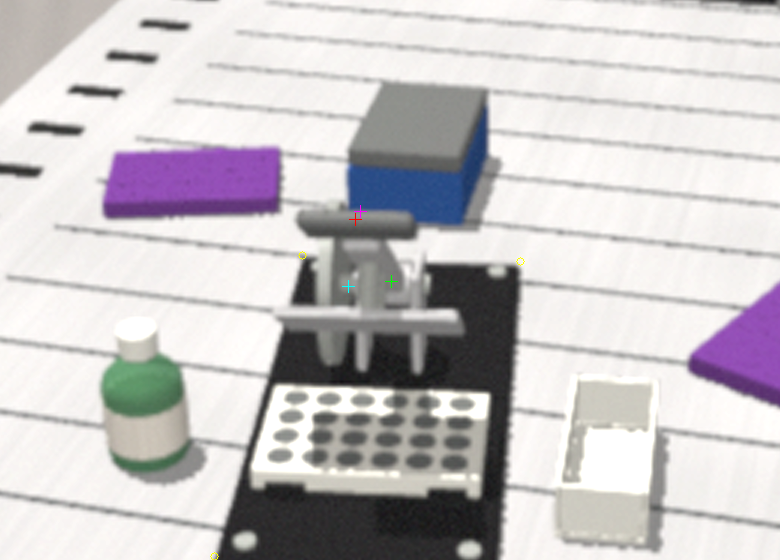

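Top-view size (147 x 327 mm against 150 x 330) and the marks on tab, hinge and paddle agree with the pose (yaw 0.18). The tab mark falls within 1–2 px of the dark pad. Next I'll shut the fingers and move above the tab (clamp y about -145, TCP target around (0.6177, -0.1607)).

```bash
A='';python3 -m pendant '[[[0,0,0],[0.034,0.034,0],0],[[0,0,0],[0.034,0.034,0],0],[[0,0,0],[0.034,0.034,0],0],[[0,0,0],[0.034,0.034,0],0],[[0,0,0],[0.034,0.034,0],0]]' 30
python3 -m pendant '[[[0,0,0],[0.034,0.034,0],0],[[0,0,0],[0.034,0.034,0],0],[[0,0,0],[0.034,0.034,0],0],[[0,0,0],[0.034,0.034,0],0],[[0,0,0],[0.034,0.034,0],0]]'
python3 -m pendant '[[[0,0,0],[0.034,0.034,0],0],[[0,0,0],[0.034,0.034,0],0],[[0,0,0],[0.034,0.034,0],0],[[0,0,0],[0,0,0],0],[[0,0,0],[0,0,0],0]]'
```

```text
t: 0.7
position: [0.3478, -0.4279, 0.2502]
tcp_rot: [-3.109, -0.448, -0.0]
force: [0.7, -0.3, 0.3]
opening: 0.143
t: 1.2
position: [0.5179, -0.2578, 0.2503]
tcp_rot: [3.109, 0.449, 0.0]
force: [-0.2, -0.6, -0.0]
opening: 0.007
t: 1.7
position: [0.6191, -0.1563, 0.2496]
tcp_rot: [-3.109, -0.453, 0.002]
force: [-0.3, 0.1, 0.8]
opening: -0.001
```

```bash
python3 -m pendant '[[[0,0,0],[-0.0015,-0.0045,-0.045],0],[[0,0,0],[0,0,-0.045],0],[[0,0,0],[0,0,-0.04],0],[[0,0,0],[0,0,-0.03],0],[[0,0,0],[0,0,0],0]]'
python3 - <<'E'
from h import *
o=[]
for n in('top','side'):
    c=read_camera(n); u=proj(c,(.618,-.16,.05)).astype(int)
    o.append(cv2.resize(c['frame'][u[1]-60:u[1]+60,u[0]-40:u[0]+40],None,fx=4.5,fy=4.5,interpolation=2))
cv2.imwrite('pics/tab.png',np.clip(np.hstack(o)*1.5,0,255).astype(np.uint8)); print(manip.state()['position'])
E
```

```text
t: 2.2
position: [0.6124, -0.162, 0.0846]
tcp_rot: [-3.105, -0.445, 0.015]
force: [-1.1, -0.3, -1.4]
opening: -0.0
[ 0.61658125 -0.16309683  0.09060394]
```

View pics/tab.png

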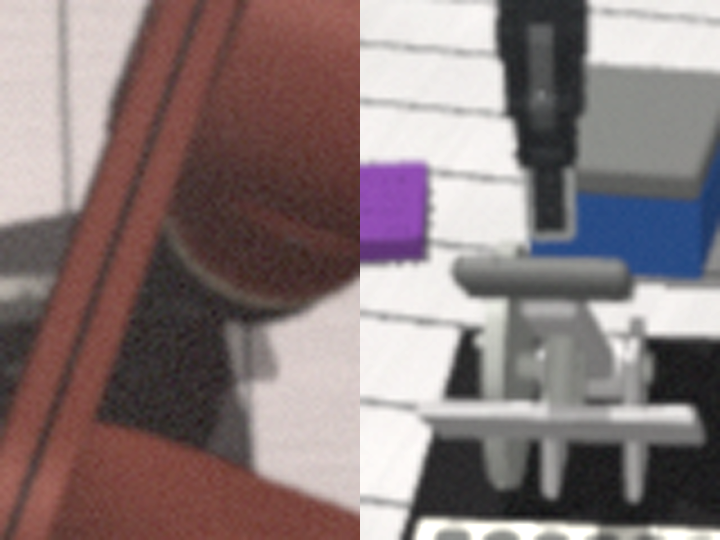

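The top view is hidden by the arm, and the side view shows the shut fingers just above the tab behind the paddle, so I'll press slowly and watch the force.

```bash
python3 -m pendant '[[[0,0,0],[0.001,0.002,-0.006],0],[[0,0,0],[0,0,-0.005],0],[[0,0,0],[0,0,-0.003],0]]'
python3 -m pendant '[[[0,0,0],[0,0,-0.003],0],[[0,0,0],[0,0,0],0]]'
python3 -m pendant '[[[0,0,0],[0,0,-0.004],0],[[0,0,0],[0,0,0],0]]'
```

```text
t: 2.6
position: [0.619, -0.1602, 0.0774]
tcp_rot: [3.108, 0.449, 0.003]
force: [0.0, -0.3, -0.4]
opening: 0.001
t: 2.8
position: [0.6181, -0.1598, 0.073]
tcp_rot: [-3.109, -0.449, 0.001]
force: [-0.1, -0.1, -0.8]
opening: 0.001
t: 3.0
position: [0.6188, -0.1607, 0.0697]
tcp_rot: [3.108, 0.449, 0.002]
force: [0.1, -0.5, 1.7]
opening: 0.004
```

```bash
python3 -m pendant '[[[0,0,0],[0,-0.001,-0.004],0],[[0,0,0],[0,0,0],0]]'
python3 -m pendant '[[[0,0,0],[0,-0.001,-0.004],0],[[0,0,0],[0,0,0],0]]'
python3 -m pendant '[[[0,0,0],[0,-0.001,-0.003],0],[[0,0,0],[0,0,0],0]]'
python3 -m pendant '[[[0,0,0],[0,0,-0.002],0],[[0,0,0],[0,0,0],0]]'
```

```text
t: 3.2
position: [0.6188, -0.1617, 0.0655]
tcp_rot: [3.108, 0.448, 0.002]
force: [1.2, -2.8, 2.9]
opening: -0.002
t: 3.4
position: [0.6185, -0.1624, 0.0611]
tcp_rot: [3.109, 0.448, 0.001]
force: [0.7, -2.8, 2.8]
opening: -0.001
t: 3.6
position: [0.6183, -0.1629, 0.0579]
tcp_rot: [-3.109, -0.449, -0.0]
force: [0.3, -3.0, 3.1]
opening: 0.004
t: 3.8
position: [0.6184, -0.1631, 0.0563]
tcp_rot: [3.109, 0.449, 0.0]
force: [0.8, -3.5, 3.0]
opening: -0.001
```

```bash
python3 -m pendant '[[[0,0,0],[0,0,-0.002],0],[[0,0,0],[0,0,0],0]]'
python3 -m pendant '[[[0,0,0],[0,0,-0.002],0],[[0,0,0],[0,0,0],0]]'
python3 -m pendant '[[[0,0,0],[0,0,-0.0015],0],[[0,0,0],[0,0,0],0]]'
```

```text
t: 4.0
position: [0.6186, -0.1632, 0.0556]
tcp_rot: [3.109, 0.449, 0.001]
force: [-2.7, -2.9, 10.2]
opening: -0.0
t: 4.2
position: [0.6189, -0.1633, 0.055]
tcp_rot: [3.109, 0.449, 0.001]
force: [-5.6, -1.8, 18.4]
opening: -0.0
t: 4.4
position: [0.6191, -0.1633, 0.0546]
tcp_rot: [3.108, 0.449, 0.001]
force: [-8.6, -1.0, 24.7]
opening: -0.004
```

The pawl is at its stop: tip height is about 37 mm (36.5 expected) and the force climbed to 25 N. Next I'll go up and across to the paddle.

```bash
python3 -m pendant '[[[0,0,0],[0,0,0.02],0],[[0,0,0],[0,0,0.045],0],[[0,0,0],[0,0,0.05],0],[[0,0,0],[0,0,0.05],0],[[0,0,0],[0,0,0.045],0]]'
python3 -m pendant '[[[0,0,0],[-0.0155,0.046,0],0],[[0,0,0],[-0.0155,0.046,0],0],[[0,0,0],[-0.0155,0.046,0],0],[[0,0,0],[-0.0155,0.046,0],0],[[0,0,0],[-0.0155,0.046,0],0]]'
python3 -m pendant '[[[0,0,0],[0,0,0],0],[[0,0,0],[0,0,0],0]]'
python3 - <<'E'
from h import *
o=[]
for n,p in(('top',(.59,-.12,.05)),('side',(.545,.03,.16))):
    c=read_camera(n); u=proj(c,p).astype(int)
    o.append(cv2.resize(c['frame'][u[1]-70:u[1]+70,u[0]-50:u[0]+50],None,fx=4,fy=4,interpolation=2))
cv2.imwrite('pics/pad.png',np.clip(np.hstack(o)*1.5,0,255).astype(np.uint8)); print(manip.state()['position'])
E
```

```text
t: 4.9
position: [0.6174, -0.1616, 0.2619]
tcp_rot: [-3.107, -0.45, 0.003]
force: [0.9, -0.1, -0.0]
opening: -0.005
t: 5.4
position: [0.5385, 0.0695, 0.2594]
tcp_rot: [-3.107, -0.449, 0.005]
force: [1.4, 0.2, -0.2]
opening: 0.0
t: 5.6
position: [0.5396, 0.0686, 0.2598]
tcp_rot: [-3.108, -0.454, 0.004]
force: [0.0, 0.9, 0.5]
opening: -0.002
[0.54052028 0.06666035 0.26012886]
```

View pics/pad.png

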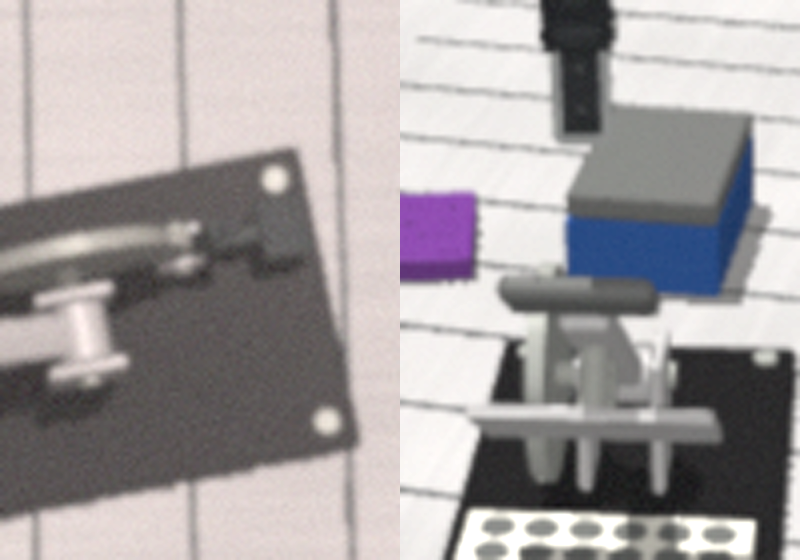

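The tab sits lower and the fingertips are centred over the paddle. Descending to contact.

```bash
python3 -m pendant '[[[0,0,0],[0,0.002,-0.03],0],[[0,0,0],[0,0,-0.012],0],[[0,0,0],[0,0,-0.004],0],[[0,0,0],[0,0,-0.004],0],[[0,0,0],[0,0,0],0]]'
python3 -m pendant '[[[0,0,0],[0,0.001,-0.005],0],[[0,0,0],[0,0,0],0]]'
python3 -m pendant '[[[0,0,0],[0,0.001,-0.005],0],[[0,0,0],[0,0,0],0]]'
python3 -m pendant '[[[0,0,0],[0,0.002,-0.005],0],[[0,0,0],[0,0,0],0]]'
```

```text
t: 6.2
position: [0.541, 0.0686, 0.2108]
tcp_rot: [-3.109, -0.448, 0.0]
force: [0.7, -0.4, 0.2]
opening: -0.001
t: 6.4
position: [0.541, 0.07, 0.2059]
tcp_rot: [3.109, 0.449, 0.001]
force: [-0.1, -1.2, -0.5]
opening: -0.002
t: 6.6
position: [0.5416, 0.0711, 0.2017]
tcp_rot: [3.109, 0.449, 0.004]
force: [0.3, 0.3, 3.0]
opening: -0.002
t: 6.8
position: [0.5417, 0.0733, 0.1967]
tcp_rot: [3.109, 0.449, 0.004]
force: [1.0, 0.8, 3.8]
opening: 0.001
```

```bash
python3 -m pendant '[[[0,0,0],[-0.001,0.004,-0.006],0],[[0,0,0],[-0.001,0.004,-0.007],0],[[0,0,0],[0,0,0],0]]'
python3 -m pendant '[[[0,0,0],[-0.001,0.004,-0.007],0],[[0,0,0],[-0.001,0.004,-0.008],0],[[0,0,0],[0,0,0],0]]'
python3 -m pendant '[[[0,0,0],[-0.001,0.003,-0.008],0],[[0,0,0],[0,0.003,-0.008],0],[[0,0,0],[0,0,0],0]]'
```

```text
t: 7.1
position: [0.5393, 0.0815, 0.1831]
tcp_rot: [-3.109, -0.45, -0.003]
force: [1.3, -0.2, 1.4]
opening: -0.001
t: 7.4
position: [0.5369, 0.0894, 0.1677]
tcp_rot: [-3.109, -0.45, -0.001]
force: [-0.2, 0.2, 1.3]
opening: -0.003
t: 7.7
position: [0.5356, 0.0952, 0.1514]
tcp_rot: [-3.109, -0.449, 0.001]
force: [0.7, -0.4, 1.0]
opening: 0.001
```

```bash
python3 -m pendant '[[[0,0,0],[-0.001,0.003,-0.008],0],[[0,0,0],[0,0.003,-0.008],0],[[0,0,0],[0,0,0],0]]'
python3 -m pendant '[[[0,0,0],[-0.001,0.002,-0.008],0],[[0,0,0],[0,0.002,-0.008],0]]'
python3 -m pendant '[[[0,0,0],[0,0.001,-0.007],0],[[0,0,0],[0,0.001,-0.006],0]]'
python3 -m pendant '[[[0,0,0],[0,0.001,-0.005],0],[[0,0,0],[0,0,0],0]]'
```

```text
t: 8.0
position: [0.5344, 0.1009, 0.1352]
tcp_rot: [3.109, 0.449, -0.002]
force: [0.2, -0.3, 0.3]
opening: -0.003
t: 8.2
position: [0.534, 0.1047, 0.1203]
tcp_rot: [3.109, 0.449, 0.001]
force: [-1.2, -2.3, 5.1]
opening: -0.0
t: 8.4
position: [0.5337, 0.1069, 0.1069]
tcp_rot: [3.109, 0.449, -0.001]
force: [-1.0, -0.6, 5.5]
opening: 0.002
t: 8.6
position: [0.5334, 0.1077, 0.1013]
tcp_rot: [3.109, 0.449, -0.002]
force: [-0.1, 0.4, 0.9]
opening: 0.002
```

```bash
python3 -m pendant '[[[0,0,0],[0,0.001,-0.004],0],[[0,0,0],[0,0,-0.002],0],[[0,0,0],[0,0,0],0]]'
python3 -m pendant '[[[0,0,0],[0,0,-0.0025],0],[[0,0,0],[0,0,0],0]]'
python3 -m pendant '[[[0,0,0],[0,0,-0.002],0],[[0,0,0],[0,0,0],0]]'
```

```text
t: 8.9
position: [0.5337, 0.1089, 0.0956]
tcp_rot: [3.109, 0.449, -0.0]
force: [-0.4, -0.0, 1.2]
opening: 0.002
t: 9.1
position: [0.5338, 0.1092, 0.0931]
tcp_rot: [-3.109, -0.449, -0.0]
force: [0.7, -1.2, 2.3]
opening: 0.002
t: 9.3
position: [0.5338, 0.1092, 0.093]
tcp_rot: [-3.109, -0.449, 0.001]
force: [-7.4, -2.6, 16.9]
opening: -0.003
```

It bottoms out at tip height 74 mm, the stated value, with 17 N. Now I'll withdraw upward and check.

```bash
python3 -m pendant '[[[0,0,0],[0,0,0.01],0],[[0,0,0],[0,0,0.04],0],[[0,0,0],[0,0,0.05],0],[[0,0,0],[0,0,0.05],0],[[0,0,0],[0,0,0.03],0]]'
python3 -m pendant '[[[0,0,0],[-0.03,0.035,0],0],[[0,0,0],[-0.03,0.035,0],0],[[0,0,0],[-0.03,0.035,0],0],[[0,0,0],[-0.03,0.035,0],0],[[0,0,0],[0,0,0],0]]'
python3 - <<'E'
from h import *
x,y,th=np.load('pose.npy'); o=[]
for n,p in(('top',(.558,-.02,.05)),('side',(.56,0,.06))):
    c=read_camera(n); u=proj(c,p).astype(int); i=cv2.resize(c['frame'],None,fx=4,fy=4,interpolation=2)
    q=proj(c,np.r_[[x-np.sin(th)*.135,y+np.cos(th)*.135],.074])*4+1.5
    cv2.drawMarker(i,tuple(int(a) for a in q),(255,0,255),0,16,1)
    w=400; o.append(i[4*u[1]-280:4*u[1]+280,4*u[0]-w:4*u[0]+w])
    cv2.imwrite(f'pics/{n}_end.png',np.clip(o[-1]*1.5,0,255).astype(np.uint8))
E
```

```text
t: 9.8
position: [0.535, 0.1096, 0.2758]
tcp_rot: [-3.109, -0.449, -0.009]
force: [1.0, 0.3, 0.3]
opening: 0.001
t: 10.3
position: [0.4103, 0.2527, 0.2712]
tcp_rot: [-3.106, -0.458, 0.002]
force: [0.5, -0.0, -0.4]
opening: -0.002
```

View pics/top_end.png

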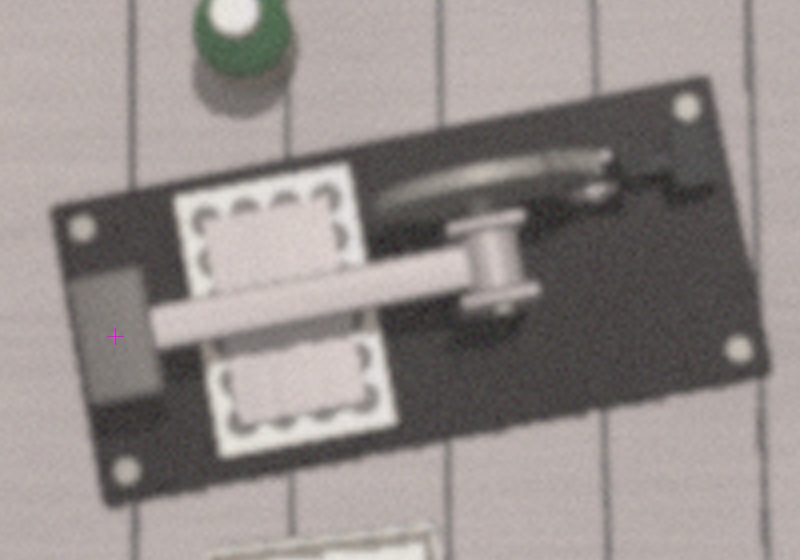

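View pics/side_end.png

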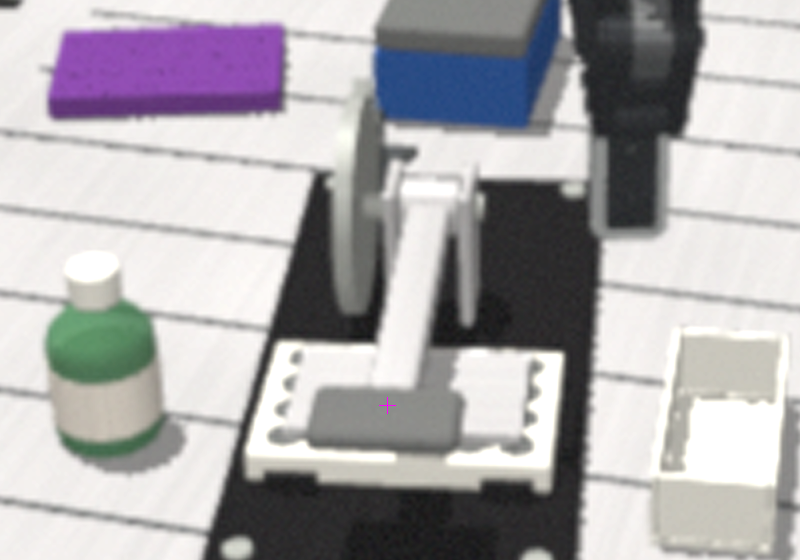

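The arm is level with its paddle at the expected point (mark at (115,336) top, (387,405) side). The foot is on the plate, the plate is in its nest and the bystanders are in place. Handing in.

```bash
python3 -c "
from cell import manip
print(manip.state()['force']); print(manip.finish_job())"
```

```text
[-0.40997972 -0.3001699   0.49134262]
the job is handed in; nothing more can be done
None
```

The job is done and handed in. The pawl was pressed to its stop, then the arm was pushed down until its foot rested on the microplate. It took about 10 s of the 48 s allowed.

- **Pawl:** I pressed the thumb tab with shut fingertips. The tip stopped at about 36–37 mm (36.5 mm expected), where the force rose to 25 N.
- **Arm:** I pushed the paddle down along its arc at 1–6 N. It came to rest with the tip at 74 mm, as specified, at 17 N.
- **Last pictures:** They show the arm level, the white plate in its nest, and the bottle, trough and tip box apparently where they were. I judged these by eye only. The hand was about 0.2 m clear, and the wrist force was near zero.
- **What I couldn't check:** During the tab press the robot arm hid the tab from the top camera, so I relied on force and height there. The first base outline measured about 3 mm short on each side, small enough not to matter for either press.

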